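# Unload and zero the bench scale

## Task

Zero the bench scale: lift the slotted aluminium profile off the scale's pan and lay it flat inside the white tray without dropping it, and let go. Then take the stylus from its stand and, with its tip, press the recessed button in the round well of the scale fully down for about half a second without forcing it, leaving the button in the square well alone. Put the stylus back upright in its stand as it was, without dropping it, and do not disturb the other things on the bench.

Things in the scene. Friction and masses are not known exactly. Their poses are not given: they have to be found in the camera images.
- scale: Grey bench scale fixed to the bench, 170 (x) x 250 (y) x 70 mm high. Origin: centre of its underside, z up. On its +y half a square dark steel pan, 135 x 130 mm, its top at height 56 mm. On its -y half a raised console 165 x 85 mm, top at height 70 mm, with a dark display at its +x end and two wells (23 mm wide, one round, one square) towards its -x end.
- pan (a point): Centre of the pan's top face, (0, 55, 56) mm in the scale's frame.
- round_well (a point): Centre of the mouth of the round well, 23 mm in diameter, at the -x end of the console top, (-60, -78, 70) mm in the scale's frame. Inside is the zero button: white round cap, 19 mm in diameter, its top 12 mm below the mouth.
- square_well (a point): Centre of the mouth of the square well, 23 x 23 mm, (-15, -78, 70) mm in the scale's frame, 45 mm from the round one, between it and the display. Inside is another button (square cap, also 12 mm deep), to be left alone.
- zero_button (a joint): Travel of the button in the round well, pressed downward: 0 released, 0.006 m fully down (about 4.6 N there, 1.5 N to start); it springs back.
- other_button (a joint): Travel of the button in the square well, same values; leave at 0.
- profile: Slotted aluminium extrusion, 120 mm long (its x axis), 40 x 40 mm in section, about 0.2 kg. Origin at its centre. Starts lying flat on the pan.
- tray: White open tray fixed to the bench, 240 (x) x 170 (y) x 35 mm high, walls and floor 5 mm thick. Origin: centre of its underside, z up.
- stand: Dark steel stand block fixed to the bench, 90 x 90 x 50 mm high. Origin: centre of its underside, z up. In the middle of its top is a round hole 21 mm in diameter, 45 mm deep.
- stand_hole0 (a point): Centre of the mouth of the stand's hole, in its top face, 50 mm above the bench.
- stylus: Stylus, 131 mm long, 0.09 kg, standing upright in the stand. Origin at the end of its tip; z runs up its axis. From z = 0 to 35 mm a steel tip 10 mm in diameter; 35 to 41 mm a collar 36 mm in diameter, which rests on the stand's top with the tip hanging in the hole (so the origin is then 35 mm below the stand's top); 41 to 131 mm a round black handle 25 mm in diameter.
- tape_roll: Bystander: roll of tape lying flat, 104 mm in diameter, 25 mm high. Origin: centre of its underside.
- bottle: Bystander: clear plastic bottle, 64 mm in diameter, 170 mm high. Origin: centre of its underside.
- pen_cup: Bystander: white cup with pens, 84 mm in diameter, 85 mm high (pens to 155 mm). Origin: centre of its underside.
Mind the look-alikes: they are no part of the job. There is more than one size of the stylus; the one meant has the size given above.

How it is judged:
On the way, in this order (a step that is already met when the one before it is completed fails the run):
1. the profile lies flat on the tray's floor, let go (x of profile in the frame of tray between -0.11 and 0.11 m and y of profile in the frame of tray between -0.075 and 0.075 m and z of profile in the frame of tray below 0.03 m and angle between profile's own x axis and vertical above 1.45 rad and linear speed of profile below 0.02 m/s and contact force between profile and the fingers below 0.1 N), for 0.2 s.
2. the button in the round well is pressed down (at least 4.5 of its 6 mm) by the stylus for 0.2 s (value of joint zero_button above 0.0045 m and contact force between stylus and scale above 1 N), for 0.2 s.
At the end, for the whole second after the job is handed in: The profile lies flat (within 7 degrees) on the floor of the tray, at rest; both buttons are up (within 1.5 mm); the stylus stands upright (within 6 degrees) in the stand's hole with its collar down on the stand's top (within 4 mm), released and at rest (x of profile in the frame of tray between -0.11 and 0.11 m and y of profile in the frame of tray between -0.075 and 0.075 m and z of profile in the frame of tray below 0.03 m and angle between profile's own x axis and vertical above 1.45 rad and linear speed of each of profile, stylus below 0.02 m/s and value of joint each of zero_button, other_button below 0.0015 m and horizontal distance between stylus and stand_hole0 below 0.009 m and z of stylus in the frame of stand_hole0 below -0.031 m and angle between stylus's own z axis and vertical below 0.1 rad and contact force between stylus and the fingers below 0.1 N); the robot touches nothing.
It fails at once if the button in the square well is pressed more than 2 mm (value of joint other_button above 0.002 m).
It fails at once if the round-well button is pressed by the fingers instead of the stylus, or while the profile is still on the scale (value of joint zero_button above 0.003 m and (contact force between the fingers and scale above 0.5 N or contact force between profile and scale above 0.2 N)).
It fails at once if the stylus is forced against the scale with more than 30 N (contact force between stylus and scale above 30 N).
It fails at once if the profile or the stylus falls freely (faster than 0.7 m/s while not held) ((contact force between profile and the fingers below 0.1 N and linear speed of profile above 0.7 m/s) or (contact force between stylus and the fingers below 0.1 N and linear speed of stylus above 0.7 m/s)).
It fails at once if a bystander (tape roll, bottle, pen cup) is moved more than 30 mm (distance of any of tape_roll, bottle, pen_cup from where it was at the start of the episode above 0.03 m).
It also fails if it takes over 67 s, if anything falls off the work surface, if the arm or the gripper's body presses on something with over 40 N, if the wrist force passes 120 N, or if a joint passes its speed limit or range.

## Robot

A 6-joint arm with a two-finger parallel gripper is mounted at the origin on the work surface. World frame = base frame: x ahead of the robot, y to its left, z up, the work surface at z = 0. Lengths are in m, angles in rad, forces in N, time in s.
With the tool pointing down it reaches from about 0.25 to 0.775 m from the base axis. Payload 4 kg.
Tool frame: the origin (TCP) lies midway between the tips of the shut fingers; the grasp point (between the pads) lies 19 mm behind it (grip_point_offset is the distance from the TCP to the grasp point, in m); z points along the fingers, y is the line along which they close (so a half turn about z gives the same grasp; the last joint's range is limited). The gripper opens to 94 mm and grips with 3 to 60 N. Pads are 16 mm wide; open, the fingers measure 119 mm over their backs; the gripper's body (75 mm by 177 mm) begins 78 mm behind the grasp point.
Start: joints at [1.232, 0.087, 1.371, -0, 1.684, -0.103], TCP at [0.129, 0.535, 0.206] pointing down, gripper open.
Joint ranges: [-3.1, 3.1], [-0.76, 2.03], [0.27, 2.55], [-1.08, 4.22], [0.17, 2.65], [-2.57, 2.57]. Speed limits (rad/s): [2.79, 2.79, 3.14, 3.14, 3.14, 3.14].

## Interface

Orientations are given as [roll, pitch, yaw] about the fixed x, y, z axes, in that order (R = Rz(yaw) Ry(pitch) Rx(roll)).
In Python, from bench import * gives the robot as it stands.
- The arm moves only by the tool carry_out, never from a script. Its argument "commands" is a list of rows, each a list of 6 numbers: the shift along the tool's x, y, z in m, then the turn, a rotation vector about the tool's x, y, z in rad. In form: [[tx, ty, tz, rx, ry, rz], ...]. A call has exactly 5 rows; each row is the pose to reach, as a shift and turn from the pose commanded when the call began, along the tool's axes at that moment; what a row does not reach only later rows make up. A row lasts 1/10 s, in which the tool goes at most 50 mm and 8.59 degrees, less where a joint would pass 70% of its speed; a pose out of reach is approached as far as the arm can. A call with a gripper value outside its range is refused whole. "jaw" is the opening, from 0 (shut) to 1 (fully open), set as the call begins (left out, the last holds). The fingers move at their own pace and stop on an object; the grip force is fixed at half the most. Time passes only in rows, so rows that repeat a pose let the fingers close, or fill a call up. It gives the time, the measured TCP pose, the force, the opening and the grip force at its end, in the units of the state.
- get_obs(): the state, without advancing time (a new reading comes with each control period).
- snapshot(name): name is "scene" or "top" or "wrist"; returns a dict with "img" (480x640x3 uint8, red, green, blue), "range_z" (480x640 float32, m along the optical axis (not along the pixel's ray), 0 where there is no reading), "fx", "fy", "cx", "cy" (pixels), "R" (3x3) and "t" (3): a world point X has camera coordinates R X + t. Camera axes: x right, y down, z forward; pixel columns grow to the right and rows downward; lengths in m; the calibration is good to about 2 mm. The wrist camera is an equidistant fisheye: a pixel r from the principal point sees the ray r / f radians off the axis. A picture is of the moment at which its call begins.
- close_job(): hands the job in; it is judged then, once.
The state is a dict: "time": time; "joint_positions": joint angles; "qvel": joint speeds; "joint_torque": joint torques, N m; "tool_pos": TCP position; "ee_rot": TCP orientation; "wrist_force": force on the tool from outside, world axes, zero at the start; "wrist_torque": the same for the moment, N m; "width": finger opening in m; "finger_force": force on a finger pad.
Only numpy, scipy, OpenCV 4.12 (cv2) and the standard library are available. Lean on these libraries where they do the work, as an engineer would, in place of code of your own. Each camera call takes 0.05 s, during which the arm holds its last target. There are 200 camera calls.

## Working session

There is one attempt and no reset: what is moved stays moved. The work goes in short steps, Python scripts to look and compute and a tool call to move; the robot and the scene stay as the last step left them, time stands still between calls to the robot, and variables do not carry over. Pictures are saved under pics/ and viewed, at most 10 in all, crops included, and the job is handed in when it is done.

Besides the shell and the picture viewer there is one more tool, called after "Call:" as name(argument=value, ...), one argument or row to a line, values as JSON. carry_out: Moves the arm, as the interface text tells. Its arguments: {"type":"object","properties":{"commands":{"type":"array","items":{"type":"array","items":{"type":"number"}}},"jaw":{"type":"number"}},"required":["commands"]}

```bash
mkdir -p pics
cat > h.py <<'E'
from bench import *
import numpy as np, cv2
def save(s,n): cv2.imwrite(f'pics/{n}.png',s['img'][:,:,::-1])
def cloud(s):
    v,u=np.mgrid[0:480,0:640]; z=s['range_z']
    P=np.stack([(u-s['cx'])/s['fx']*z,(v-s['cy'])/s['fy']*z,z],-1)
    W=(P-s['t'])@s['R']; W[z==0]=np.nan; return W
E
python3 - <<'E'
from h import *
o=get_obs(); print(o)
for n in ('top','scene'):
    s=snapshot(n); save(s,n+'0'); np.savez(n+'0.npz',**s); print(n,s['fx'],s['cx'],s['cy'],(-s['R'].T@s['t']).round(3), s['R'].round(2).tolist())
E
```

```text
{'time': 0.0, 'joint_positions': array([ 1.23189726e+00,  8.79566060e-02,  1.37223922e+00, -6.21401291e-06,
        1.68360027e+00, -1.03105506e-01]), 'qvel': array([ 0.00097515, -0.00013722,  0.00050933, -0.00181312,  0.00013003,
       -0.00103294]), 'joint_torque': array([-1.65475521e-03, -3.40181530e+01, -3.02419138e+01,  7.13480450e-02,
        3.31476994e-02, -1.74158745e-04]), 'tool_pos': array([0.12831472, 0.53425995, 0.20431093]), 'ee_rot': array([-3.13940027e+00, -2.20641671e-04,  2.90579816e+00]), 'wrist_force': array([ 0.1642873 , -0.07906589,  1.02489097]), 'wrist_torque': array([-0.00018713,  0.0048504 , -0.00260164]), 'finger_force': 0.0, 'width': 0.09392359067780635}
top 441.3594020741642 319.4416753523164 239.72695409093328 [0.378 0.026 0.992] [[-0.12, -0.99, 0.0], [-0.97, 0.12, -0.21], [0.21, -0.03, -0.98]]
scene 483.6064012584389 319.50019548576773 241.6296208573458 [ 1.046 -0.476  0.72 ] [[0.72, 0.69, -0.02], [0.47, -0.51, -0.72], [-0.51, 0.51, -0.69]]
```

```bash
ls .
```

```text
h.py
pics
scene0.npz
top0.npz
```

View pics/top0.png

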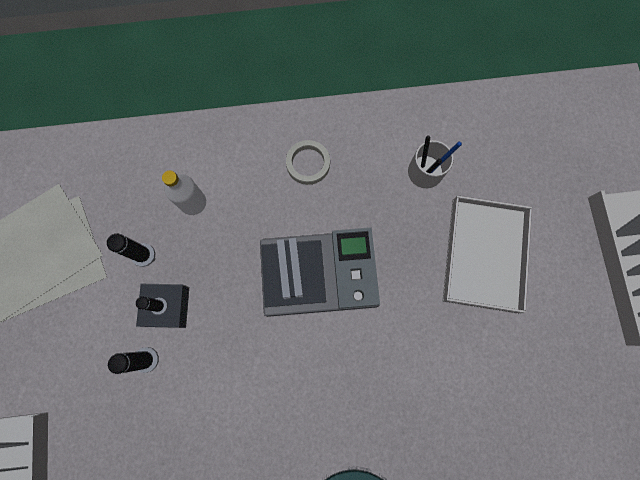

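View pics/scene0.png

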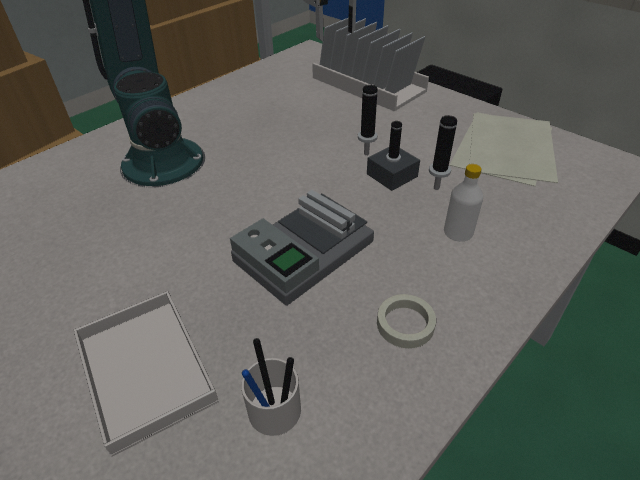

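The top view shows the profile on the pan at (289,268), the round well at (358,295) and the square well at (356,273). The tray is at (489,254), the stand with the right stylus at (163,306), and two larger styli at (130,248) and (135,361). The scene view agrees with this.

```bash
cat > m.py <<'E'
from h import *
for n in ('top','scene'):
    s=dict(np.load(n+'0.npz')); W=cloud(s); Z=W[...,2]; print(n,'table z',np.nanmedian(Z))
    def rect(name,xy,r,lo,hi):
        m=(Z>lo)&(Z<hi)&(np.hypot(W[...,0]-xy[0],W[...,1]-xy[1])<r)
        if m.sum()<10: print(name,'none');return
        P=W[m]; c,wh,a=cv2.minAreaRect((P[:,:2]*1000).astype(np.float32))
        print(name,m.sum(),'c',np.round(c,1),'size',np.round(wh,1),'ang',round(a,1),'mean',P.mean(0).round(4),'zmed',np.median(P[:,2]).round(4))
    if n=='top':
        pt={k:W[v,u] for k,(u,v) in dict(prof=(283,268),well=(358,295),disp=(354,245),tray=(489,254),stand=(175,320),sty=(142,302),big1=(115,241),big2=(118,363),bottle=(170,178)).items()}
        for k,v in pt.items(): print(k,v.round(3))
    rect('console',pt['disp'],.2,.064,.076)
    rect('profile',pt['prof'],.09,.085,.11)
    rect('trayrim',pt['tray'],.2,.028,.042)
    rect('standtop',pt['stand'],.1,.046,.053)
    rect('stylus',pt['sty'],.06,.08,.16)
    rect('stylustop',pt['sty'],.06,.138,.16)
    rect('collar',pt['sty'],.06,.0545,.062)
    rect('big1',pt['big1'],.06,.1,.3); rect('big2',pt['big2'],.06,.1,.3)
E
python3 m.py
```

```text
top table z 0.0009683781590416323
prof [0.523 0.083 0.097]
well [ 0.453 -0.066  0.059]
disp [ 0.557 -0.07   0.076]
tray [ 0.514 -0.379  0.006]
stand [0.447 0.322 0.052]
sty [0.481 0.353 0.146]
big1 [0.595 0.383 0.189]
big2 [0.374 0.382 0.188]
bottle [0.715 0.281 0.169]
console 2930 c [514.6 -11.6] size [196.7 165.3] ang 87.9 mean [ 0.5124 -0.0657  0.0717] zmed 0.0717
profile 1140 c [523.8  70.4] size [120.6  40.1] ang 0.4 mean [0.5224 0.0703 0.0953] zmed 0.0964
trayrim 1151 c [ 534.6 -352.7] size [215.6 270.2] ang 74.1 mean [ 0.5145 -0.3735  0.035 ] zmed 0.0355
standtop 1314 c [450.4 358.5] size [ 91.4 155.7] ang 81.9 mean [0.4802 0.3489 0.0504] zmed 0.0505
stylus 279 c [480.8 352.7] size [23.2 24.7] ang 83.7 mean [0.4795 0.3489 0.1293] zmed 0.1408
stylustop 150 c [480.8 352.8] size [23.1 24.7] ang 83.7 mean [0.4805 0.3523 0.1455] zmed 0.1461
collar 100 c [481.8 349. ] size [67.9 79.4] ang 83.3 mean [0.4771 0.3464 0.0569] zmed 0.0567
big1 623 c [594.2 381.5] size [34.4 34.2] ang 25.1 mean [0.5903 0.376  0.163 ] zmed 0.1771
big2 670 c [374.3 382.8] size [34.4 34.8] ang 28.4 mean [0.37
[... 221 characters left out ...]
mean [0.5268 0.0677 0.095 ] zmed 0.0965
trayrim 1974 c [ 513.3 -369.3] size [170.4 244.7] ang 74.3 mean [ 0.5269 -0.3817  0.0344] zmed 0.0351
standtop 587 c [448.1 358.5] size [ 92.6 161.9] ang 81.9 mean [0.4848 0.3444 0.0509] zmed 0.0512
stylus 310 c [481.1 352.4] size [25.5 23.6] ang 74.0 mean [0.4836 0.348  0.1188] zmed 0.1193
stylustop 81 c [481.1 351.1] size [23.6 23.1] ang 55.7 mean [0.4816 0.3501 0.1453] zmed 0.1459
collar 81 c [482.7 349.5] size [74.6 89.8] ang 82.4 mean [0.4854 0.3474 0.0573] zmed 0.0574
big1 674 c [594.3 381.6] size [36.9 35.1] ang 76.5 mean [0.5979 0.3735 0.1518] zmed 0.1536
big2 555 c [375.3 382.4] size [36.7 34.7] ang 57.7 mean [0.3799 0.3755 0.1511] zmed 0.1529
```

```bash
cat >> h.py <<'E'
from scipy.spatial.transform import Rotation as Ro
def ray(s,u,v,z):
    d=s['R'].T@np.array([(u-s['cx'])/s['fx'],(v-s['cy'])/s['fy'],1]); c=-s['R'].T@s['t']
    return c+d*(z-c[2])/d[2]
def go(p,yaw,o=None):
    o=o or get_obs(); R0=Ro.from_euler('xyz',o['ee_rot']); R1=Ro.from_euler('xyz',[np.pi,0,yaw])
    sh=R0.inv().apply(np.array(p)-o['tool_pos']); rv=(R0.inv()*R1).as_rotvec()
    print('pos',o['tool_pos'].round(4),'rpy',o['ee_rot'].round(4),'w',round(o['width'],4)); print('shift',sh.round(4),'rv',rv.round(4))
E
cat > m2.py <<'E'
from h import *
for n in ('top','scene'):
    s=dict(np.load(n+'0.npz')); W=cloud(s); I=s['img'].astype(int)
    # console region: top z in band, white caps brighter
    near=np.hypot(W[...,0]-.48,W[...,1]+.066)<.06
    g=I.min(-1); m=(near&(g>150)).astype(np.uint8)
    N,L,st,ce=cv2.connectedComponentsWithStats(m)
    for i in range(1,N):
        if st[i,4]>15: print(n,'cap',st[i],ce[i].round(1),ray(s,*ce[i],.059).round(4), 'depthmed',np.nanmedian(W[L==i],0).round(4))
    # console top excl profile
    m=(W[...,2]>.0665)&(W[...,2]<.077)&(W[...,1]<.0)&(np.hypot(W[...,0]-.52,W[...,1]+.06)<.15)
    c,wh,a=cv2.minAreaRect((W[m][:,:2]*1000).astype(np.float32)); print('console',np.round(c,1),np.round(wh,1),round(a,2))
    # whole scale outline
    m=(W[...,2]>.04)&(W[...,2]<.077)&(np.hypot(W[...,0]-.515,W[...,1]-.0)<.17)
    c,wh,a=cv2.minAreaRect((W[m][:,:2]*1000).astype(np.float32)); print('scale',np.round(c,1),np.round(wh,1),round(a,2))
    for nm,c0,lo,hi,r in (('cup',(.71,-.25),.05,.09,.09),('tape',(.76,.03),.015,.035,.09),('standt',(.4805,.3515),.045,.055,.068)):
        m=(W[...,2]>lo)&(W[...,2]<hi)&(np.hypot(W[...,0]-c0[0],W[...,1]-c0[1])<r)
        if m.any(): c,wh,a=cv2.minAreaRect((W[m][:,:2]*1000).astype(np.float32)); print(nm,np.round(c,1),np.round(wh,1),round(a,1))
    m=(W[...,2]>.028)&(W[...,2]<.042)&(np.hypot(W[...,0]-.513,W[...,1]+.37)<.16)
    c,wh,a=cv2.minAreaRect((W[m][:,:2]*1000).astype(np.float32)); print('tray',np.round(c,1),np.round(wh,1),round(a,1))
go([.523,.0704,.2],np.pi+.01)
E
python3 m2.py
```

```text
top cap [352 270   8   9  64] [355.5 274.4] [ 0.4969 -0.0664  0.059 ] depthmed [ 0.4972 -0.0662  0.059 ]
top cap [354 292   8   8  50] [357.5 295.4] [ 0.4523 -0.0646  0.059 ] depthmed [ 0.4524 -0.0646  0.0595]
console [512.5 -67.2] [ 85.3 165.3] 88.0
scale [514.6  12.3] [244.2 166.4] 88.08
cup [ 727.7 -268.6] [82.3 82.8] 11.8
tape [780.3   5.2] [100.6 103.8] 83.1
standt [482.9 353.9] [92.5 88.8] 82.7
tray [ 514.5 -369.8] [172.  240.8] 74.2
console [510.6 -66.5] [ 86.7 169.9] 88.23
scale [513.    9.7] [245.9 169.9] 88.17
cup [ 728.9 -269.6] [82.6 83.3] 86.0
tape [779.3   5.1] [103.  103.3] 79.9
standt [481.3 353.4] [93.3 94.1] 83.6
tray [ 513.3 -369.3] [170.4 244.7] 74.3
pos [0.1283 0.5343 0.2044] rpy [-3.1396e+00 -2.0000e-04  2.9058e+00] w 0.0938
shift [-0.4921 -0.3589  0.005 ] rv [-0.0019 -0.0005 -0.2458]
```

Call:
carry_out(
  commands=[
    [-0.04,-0.029,-0.006,0,0,-0.05],
    [-0.08,-0.058,-0.012,0,0,-0.1],
    [-0.12,-0.088,-0.018,0,0,-0.15],
    [-0.16,-0.117,-0.024,0,0,-0.2],
    [-0.197,-0.144,-0.03,0,0,-0.246],
  ],
  jaw=0.75,
)

```text
time: 0.6
tool_pos: [0.2871, 0.3468, 0.2353]
ee_rot: [-3.141, -0.0, -3.129]
wrist_force: [0.6, 0.9, -0.7]
width: 0.0703
finger_force: 0.0
```

```bash
python3 -c "
from h import *
go([.523,.0704,.16],np.pi+.01)"
```

```text
pos [0.2871 0.3468 0.2353] rpy [-3.1412e+00 -2.0000e-04 -3.1293e+00] w 0.0703
shift [-0.2325 -0.2793  0.0754] rv [-0.0004 -0.0002  0.0023]
```

Call:
carry_out(
  commands=[
    [-0.026,-0.031,0.008,0,0,0],
    [-0.052,-0.062,0.016,0,0,0],
    [-0.078,-0.093,0.024,0,0,0],
    [-0.104,-0.124,0.032,0,0,0],
    [-0.13,-0.155,0.04,0,0,0],
  ],
)

```text
time: 1.1
tool_pos: [0.4186, 0.1936, 0.1948]
ee_rot: [3.142, -0.0, -3.132]
wrist_force: [1.1, 0.5, 0.2]
width: 0.0704
finger_force: 0.0
```

Call:
carry_out(
  commands=[
    [-0.026,-0.031,0.009,0,0,0],
    [-0.052,-0.062,0.018,0,0,0],
    [-0.078,-0.093,0.026,0,0,0],
    [-0.1025,-0.1243,0.035,0,0,0],
    [-0.1025,-0.1243,0.035,0,0,0],
  ],
)

```text
time: 1.6
tool_pos: [0.5226, 0.0681, 0.1577]
ee_rot: [-3.14, -0.004, -3.137]
wrist_force: [-0.1, 0.7, 0.5]
width: 0.0703
finger_force: 0.0
```

```bash
python3 -c "
from h import *
go([.523,.0704,.065],np.pi+.01)
s=snapshot('wrist');save(s,'w1')
W=0"
```

```text
pos [0.5226 0.0681 0.1577] rpy [-3.1399 -0.0039 -3.1367] w 0.0703
shift [-0.0008  0.0024  0.0927] rv [-0.0017 -0.0039 -0.0051]
```

Call:
carry_out(
  commands=[
    [0,0.001,0.03,0,0,0],
    [0,0.002,0.06,0,0,0],
    [0,0.002,0.08,0,0,0],
    [0,0.002,0.092,0,0,0],
    [0,0.002,0.092,0,0,0],
  ],
)

```text
time: 2.15
tool_pos: [0.52, 0.0746, 0.0668]
ee_rot: [3.141, -0.004, -3.13]
wrist_force: [-0.1, 0.3, 0.2]
width: 0.0706
finger_force: 0.0
```

Call:
carry_out(
  commands=[
    [0,0,0,0,0,0],
    [0,0,0,0,0,0],
    [0,0,0,0,0,0],
    [0,0,0,0,0,0],
    [0,0,0,0,0,0],
  ],
  jaw=0.2,
)

```text
time: 2.65
tool_pos: [0.5224, 0.0734, 0.0695]
ee_rot: [-3.141, 0.002, -3.132]
wrist_force: [-0.8, -1.7, 3.2]
width: 0.0397
finger_force: 30.0
```

Call:
carry_out(
  commands=[
    [0,0,-0.02,0,0,0],
    [0,0,-0.05,0,0,0],
    [0,0,-0.08,0,0,0],
    [0,0,-0.1,0,0,0],
    [0,0,-0.1,0,0,0],
  ],
)

```text
time: 3.15
tool_pos: [0.5236, 0.074, 0.1719]
ee_rot: [3.141, 0.007, -3.131]
wrist_force: [-0.1, 0.7, -1.9]
width: 0.0399
finger_force: 30.0
```

Call:
carry_out(
  commands=[
    [0,-0.03,0,0,0,0],
    [0,-0.07,0,0,0,0],
    [0,-0.11,0,0,0,0],
    [0,-0.15,0,0,0,0],
    [0,-0.19,0,0,0,0],
  ],
)

```text
time: 3.65
tool_pos: [0.5225, -0.1172, 0.1661]
ee_rot: [3.14, -0.003, -3.131]
wrist_force: [-0.2, 0.2, -1.0]
width: 0.0395
finger_force: 30.0
```

Call:
carry_out(
  commands=[
    [0.002,-0.045,0,0,0,0.06],
    [0.004,-0.09,0,0,0,0.12],
    [0.006,-0.135,0,0,0,0.18],
    [0.008,-0.18,0,0,0,0.24],
    [0.01,-0.22,0,0,0,0.284],
  ],
)

```text
time: 4.15
tool_pos: [0.5147, -0.3378, 0.1657]
ee_rot: [3.14, -0.003, 2.865]
wrist_force: [-0.2, 0.0, -1.5]
width: 0.0395
finger_force: 30.0
```

```bash
python3 -c "
from h import *
go([.5135,-.3695,.017],np.pi-.274)
s=snapshot('top');save(s,'t1')"
```

```text
pos [ 0.5147 -0.3378  0.1657] rpy [ 3.14   -0.0033  2.8649] w 0.0395
shift [-0.008  -0.0311  0.1486] rv [ 0.0016 -0.0033 -0.0027]
```

View pics/t1.png

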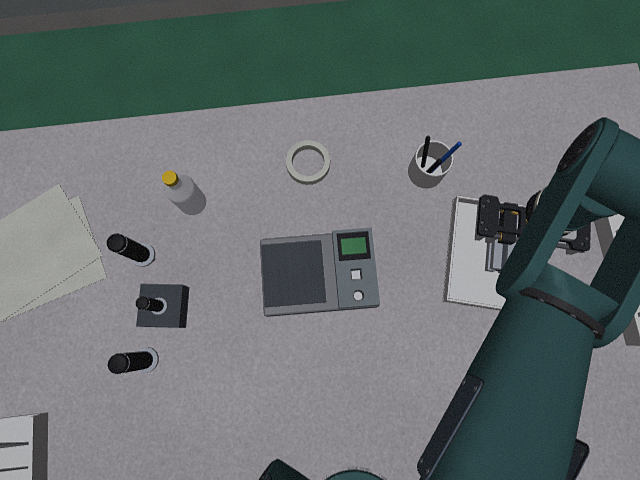

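The top view shows the pan empty, with the profile held over the tray near (500,250). I'll lower it now.

Call:
carry_out(
  commands=[
    [-0.002,-0.006,0.03,0,0,0],
    [-0.004,-0.015,0.06,0,0,0],
    [-0.006,-0.024,0.09,0,0,0],
    [-0.008,-0.03,0.12,0,0,0],
    [-0.008,-0.03,0.135,0,0,0],
  ],
)

```text
time: 4.7
tool_pos: [0.5128, -0.3655, 0.0276]
ee_rot: [3.138, -0.008, 2.867]
wrist_force: [-0.4, 1.2, -1.9]
width: 0.0399
finger_force: 30.0
```

Call:
carry_out(
  commands=[
    [0,0,0.004,0,0,0],
    [0,0,0.008,0,0,0],
    [0,0,0.012,0,0,0],
    [0,0,0.0145,0,0,0],
    [0,0,0.0145,0,0,0],
  ],
)

```text
time: 5.2
tool_pos: [0.5159, -0.3673, 0.0197]
ee_rot: [-3.141, 0.001, 2.868]
wrist_force: [-0.6, 0.2, -1.3]
width: 0.0397
finger_force: 30.0
```

Not touching yet; go down a little more.

Call:
carry_out(
  commands=[
    [0,0,0.0005,0,0,0],
    [0,0,0.001,0,0,0],
    [0,0,0.0015,0,0,0],
    [0,0,0.002,0,0,0],
    [0,0,0.002,0,0,0],
  ],
)

```text
time: 5.7
tool_pos: [0.5158, -0.3675, 0.0186]
ee_rot: [-3.141, 0.001, 2.868]
wrist_force: [-1.8, 1.9, 4.8]
width: 0.0399
finger_force: 30.0
```

Call:
carry_out(
  commands=[
    [0,0,0,0,0,0],
    [0,0,0,0,0,0],
    [0,0,0,0,0,0],
    [0,0,0,0,0,0],
    [0,0,0,0,0,0],
  ],
  jaw=0.62,
)

```text
time: 6.2
tool_pos: [0.5154, -0.3672, 0.0167]
ee_rot: [3.141, -0.0, 2.868]
wrist_force: [-0.1, 0.4, 0.6]
width: 0.0581
finger_force: 0.0
```

Call:
carry_out(
  commands=[
    [0,0,-0.02,0,0,0],
    [0,0,-0.06,0,0,0],
    [0,0,-0.1,0,0,0],
    [0,0,-0.15,0,0,0],
    [0,0,-0.2,0,0,0],
  ],
)

```text
time: 6.7
tool_pos: [0.5151, -0.3669, 0.2182]
ee_rot: [3.141, -0.001, 2.868]
wrist_force: [1.1, -0.5, 0.2]
width: 0.058
finger_force: 0.0
```

```bash
python3 -c "
from h import *
go([.481,.3522,.25],np.pi)
s=snapshot('scene');W=cloud(s)
m=(W[...,2]>.038)&(W[...,2]<.06)&(np.hypot(W[...,0]-.513,W[...,1]+.37)<.1)
print(cv2.minAreaRect((W[m][:,:2]*1000).astype(np.float32)),np.median(W[m][:,2]))"
```

```text
pos [ 0.5151 -0.3669  0.2182] rpy [ 3.1410e+00 -1.0000e-03  2.8678e+00] w 0.058
shift [ 0.2273  0.6831 -0.0312] rv [ 0.0007 -0.0009 -0.2738]
((516.377197265625, -369.03131103515625), (164.30807495117188, 122.73849487304688), 72.14167785644531) 0.04573705203178456
```

Call:
carry_out(
  commands=[
    [0.014,0.042,-0.01,0,0,-0.055],
    [0.028,0.084,-0.02,0,0,-0.11],
    [0.042,0.126,-0.03,0,0,-0.165],
    [0.056,0.168,-0.03,0,0,-0.22],
    [0.07,0.21,-0.03,0,0,-0.274],
  ],
)

```text
time: 7.25
tool_pos: [0.5048, -0.1446, 0.2473]
ee_rot: [-3.141, 0.001, -3.14]
wrist_force: [0.8, -0.4, -0.3]
width: 0.0582
finger_force: 0.0
```

Call:
carry_out(
  commands=[
    [0,0.049,0,0,0,0],
    [0,0.098,0,0,0,0],
    [0,0.147,0,0,0,0],
    [0,0.196,0,0,0,0],
    [0,0.245,0,0,0,0],
  ],
)

```text
time: 7.75
tool_pos: [0.5045, 0.1007, 0.2469]
ee_rot: [3.142, 0.001, -3.142]
wrist_force: [0.9, -0.2, 0.7]
width: 0.0583
finger_force: 0.0
```

Call:
carry_out(
  commands=[
    [0,0.049,0,0,0,0],
    [0,0.098,0,0,0,0],
    [0,0.147,0,0,0,0],
    [0,0.196,0,0,0,0],
    [0,0.23,0,0,0,0],
  ],
)

```text
time: 8.25
tool_pos: [0.5041, 0.3319, 0.2464]
ee_rot: [3.141, -0.0, -3.139]
wrist_force: [-0.4, -0.2, -0.2]
width: 0.0581
finger_force: 0.0
```

```bash
python3 -c "
from h import *
go([.481,.3522,.082],np.pi)"
```

```text
pos [0.5041 0.3319 0.2464] rpy [ 3.1410e+00 -3.0000e-04 -3.1391e+00] w 0.0581
shift [0.023  0.0202 0.1645] rv [ 0.0006 -0.0003  0.0025]
```

Call:
carry_out(
  commands=[
    [0.012,0.01,0.015,0,0,0],
    [0.023,0.02,0.03,0,0,0],
    [0.023,0.02,0.05,0,0,0],
    [0.023,0.02,0.06,0,0,0],
    [0.023,0.02,0.06,0,0,0],
  ],
)

```text
time: 8.75
tool_pos: [0.4809, 0.3482, 0.1847]
ee_rot: [-3.139, -0.004, -3.141]
wrist_force: [-0.2, 0.2, 0.1]
width: 0.0581
finger_force: 0.0
```

```bash
python3 -c "
from h import *
go([.481,.3522,.082],np.pi)
s=snapshot('scene');save(s,'s2')"
```

```text
pos [0.4809 0.3482 0.1847] rpy [-3.1394 -0.0035 -3.1415] w 0.0581
shift [-0.0004  0.0043  0.1027] rv [-0.0021 -0.0035  0.0001]
```

View pics/s2.png

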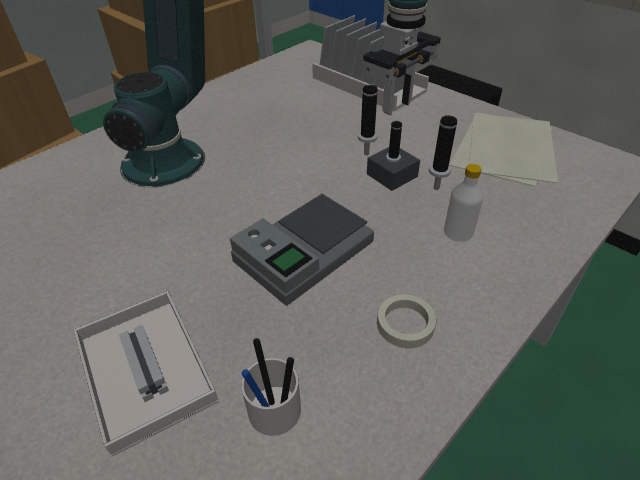

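The scene view shows the profile in the tray at (145,362), the scale's pan clear, and the gripper above the stylus at (397,125). I'll descend on it.

Call:
carry_out(
  commands=[
    [0,0,0.025,0,0,0],
    [0,0,0.05,0,0,0],
    [0,0,0.075,0,0,0],
    [0,0,0.102,0,0,0],
    [0,0,0.102,0,0,0],
  ],
)

```text
time: 9.3
tool_pos: [0.4802, 0.3473, 0.0818]
ee_rot: [-3.138, -0.006, 3.141]
wrist_force: [-0.1, -0.1, 0.0]
width: 0.0583
finger_force: 0.0
```

Call:
carry_out(
  commands=[
    [0,0,0,0,0,0],
    [0,0,0,0,0,0],
    [0,0,0,0,0,0],
    [0,0,0,0,0,0],
    [0,0,0,0,0,0],
  ],
)

```text
time: 9.8
tool_pos: [0.4822, 0.3491, 0.0859]
ee_rot: [3.141, 0.001, -3.141]
wrist_force: [0.0, 0.2, 0.3]
width: 0.0579
finger_force: 0.0
```

Call:
carry_out(
  commands=[
    [0,0.002,0.002,0,0,0],
    [0,0.002,0.002,0,0,0],
    [0,0.002,0.002,0,0,0],
    [0,0.002,0.002,0,0,0],
    [0,0.002,0.002,0,0,0],
  ],
)

```text
time: 10.3
tool_pos: [0.4818, 0.3508, 0.0829]
ee_rot: [3.142, -0.0, -3.141]
wrist_force: [-0.3, -0.3, -0.1]
width: 0.058
finger_force: 0.0
```

Call:
carry_out(
  commands=[
    [0,0,0,0,0,0],
    [0,0,0,0,0,0],
    [0,0,0,0,0,0],
    [0,0,0,0,0,0],
    [0,0,0,0,0,0],
  ],
  jaw=0.1,
)

```text
time: 10.8
tool_pos: [0.482, 0.3512, 0.0833]
ee_rot: [3.141, 0.001, -3.141]
wrist_force: [-0.7, 1.5, 1.1]
width: 0.0245
finger_force: 30.0
```

Call:
carry_out(
  commands=[
    [0,0,0,0,0,0],
    [0,0,0,0,0,0],
    [0,0,0,0,0,0],
    [0,0,0,0,0,0],
    [0,0,0,0,0,0],
  ],
)

```text
time: 11.3
tool_pos: [0.4819, 0.3511, 0.0833]
ee_rot: [3.141, 0.001, -3.141]
wrist_force: [0.4, 2.5, 1.7]
width: 0.0249
finger_force: 30.0
```

Call:
carry_out(
  commands=[
    [0,0,-0.01,0,0,0],
    [0,0,-0.04,0,0,0],
    [0,0,-0.075,0,0,0],
    [0,0,-0.11,0,0,0],
    [0,0,-0.13,0,0,0],
  ],
)

```text
time: 11.8
tool_pos: [0.4824, 0.3505, 0.2167]
ee_rot: [3.141, 0.003, 3.141]
wrist_force: [-0.0, 0.9, -0.2]
width: 0.0244
finger_force: 30.0
```

Call:
carry_out(
  commands=[
    [0.003,-0.04,0,0,0,0],
    [0.006,-0.08,0,0,0,0],
    [0.009,-0.125,0,0,0,0],
    [0.012,-0.17,0,0,0,0],
    [0.015,-0.21,0,0,0,0],
  ],
)

```text
time: 12.3
tool_pos: [0.4658, 0.1383, 0.213]
ee_rot: [-3.14, -0.001, 3.141]
wrist_force: [0.1, 0.9, -1.6]
width: 0.0249
finger_force: 30.0
```

Call:
carry_out(
  commands=[
    [0.003,-0.045,0,0,0,0],
    [0.006,-0.09,0,0,0,0],
    [0.009,-0.135,0,0,0,0],
    [0.012,-0.18,0,0,0,0],
    [0.014,-0.207,0,0,0,0],
  ],
)

```text
time: 12.8
tool_pos: [0.4514, -0.0693, 0.213]
ee_rot: [-3.14, -0.002, 3.139]
wrist_force: [1.0, 0.4, -1.5]
width: 0.0245
finger_force: 30.0
```

Call:
carry_out(
  commands=[
    [0,0,0.015,0,0,0],
    [0,0,0.03,0,0,0],
    [0,0,0.045,0,0,0],
    [0,0,0.055,0,0,0],
    [0,0,0.055,0,0,0],
  ],
)

```text
time: 13.3
tool_pos: [0.4513, -0.0652, 0.1557]
ee_rot: [3.14, -0.005, -3.141]
wrist_force: [0.0, -0.5, -1.3]
width: 0.0245
finger_force: 30.0
```

Call:
carry_out(
  commands=[
    [0,0,0,0,0,0],
    [0,0,0,0,0,0],
    [0,0,0,0,0,0],
    [0,0,0,0,0,0],
    [0,0,0,0,0,0],
  ],
)

```text
time: 13.8
tool_pos: [0.4531, -0.0662, 0.1584]
ee_rot: [-3.141, 0.001, -3.141]
wrist_force: [0.2, 0.3, -0.4]
width: 0.0244
finger_force: 30.0
```

```bash
python3 -c "
from h import *
go([.453,-.0656,.14],np.pi)
s=snapshot('scene');np.savez('s3.npz',**s);t=snapshot('top');np.savez('t3.npz',**t)
a=cv2.resize(s['img'][150:330,160:400],None,fx=2.4,fy=2.4);b=cv2.resize(t['img'][200:340,300:460],None,fx=1.4,fy=1.4)
cv2.imwrite('pics/s3.png',a[:,:,::-1])
W=cloud(s);I=s['img'].max(-1)
for lo,hi in ((.13,.145),(.08,.112),(.112,.125)):
  m=(W[...,2]>lo)&(W[...,2]<hi)&(np.hypot(W[...,0]-.452,W[...,1]+.065)<.03); print(lo,m.sum(),W[m].mean(0) if m.any() else 0, np.percentile(W[m],[2,98],axis=0).round(4) if m.any() else 0)
"
```

```text
pos [ 0.4531 -0.0662  0.1584] rpy [-3.1415e+00  7.0000e-04 -3.1414e+00] w 0.0244
shift [0.0001 0.0006 0.0184] rv [-0.0001  0.0007  0.0002]
0.13 141 [ 0.4578349  -0.07176791  0.13508969] [[ 0.44   -0.0835  0.1305]
 [ 0.4688 -0.0516  0.1435]]
0.08 41 [ 0.45370053 -0.06884425  0.10175667] [[ 0.4483 -0.072   0.092 ]
 [ 0.4561 -0.0634  0.1111]]
0.112 7 [ 0.45525713 -0.06959755  0.11494643] [[ 0.4513 -0.0715  0.1138]
 [ 0.4575 -0.066   0.1172]]
```

View pics/s3.png

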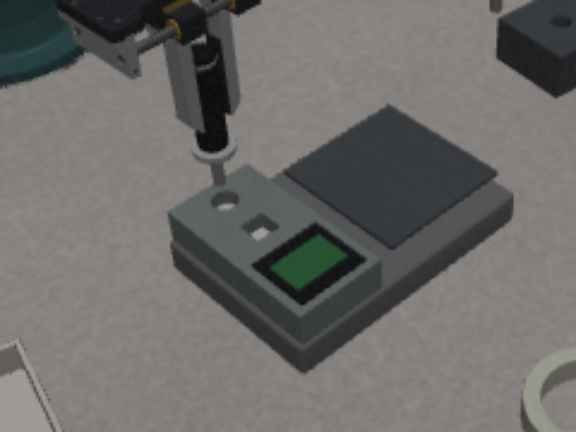

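The crop shows the tip just above the round well (tip at (220,185), well at (225,201)). The axis measures within about 2 mm of the well centre.

Call:
carry_out(
  commands=[
    [0,0.001,0.007,0,0,0],
    [0,0.001,0.014,0,0,0],
    [0,0.001,0.021,0,0,0],
    [0,0.001,0.028,0,0,0],
    [0,0.001,0.028,0,0,0],
  ],
)

```text
time: 14.4
tool_pos: [0.4519, -0.0649, 0.1282]
ee_rot: [3.141, -0.003, -3.141]
wrist_force: [-0.1, 0.3, -1.0]
width: 0.0248
finger_force: 30.0
```

Call:
carry_out(
  commands=[
    [0,0,0.001,0,0,0],
    [0,0,0.002,0,0,0],
    [0,0,0.003,0,0,0],
    [0,0,0.004,0,0,0],
    [0,0,0.005,0,0,0],
  ],
)

```text
time: 14.9
tool_pos: [0.4531, -0.0652, 0.1254]
ee_rot: [-3.141, 0.001, -3.141]
wrist_force: [-1.0, -0.7, 0.5]
width: 0.0244
finger_force: 30.0
```

Call:
carry_out(
  commands=[
    [0,0,0.001,0,0,0],
    [0,0,0.002,0,0,0],
    [0,0,0.003,0,0,0],
    [0,0,0.004,0,0,0],
    [0,0,0.004,0,0,0],
  ],
)

```text
time: 15.4
tool_pos: [0.4531, -0.0653, 0.1213]
ee_rot: [-3.141, 0.001, -3.141]
wrist_force: [0.3, 0.1, 3.8]
width: 0.0246
finger_force: 30.0
```

Call:
carry_out(
  commands=[
    [0,0,0.0005,0,0,0],
    [0,0,0.001,0,0,0],
    [0,0,0.0015,0,0,0],
    [0,0,0.002,0,0,0],
    [0,0,0.002,0,0,0],
  ],
)

```text
time: 15.9
tool_pos: [0.4532, -0.0652, 0.1201]
ee_rot: [-3.141, 0.001, -3.141]
wrist_force: [-2.1, 0.1, 6.7]
width: 0.0245
finger_force: 30.0
```

Call:
carry_out(
  commands=[
    [0,0,0.0005,0,0,0],
    [0,0,0.0005,0,0,0],
    [0,0,0.0005,0,0,0],
    [0,0,0.0005,0,0,0],
    [0,0,0.0005,0,0,0],
  ],
)

```text
time: 16.4
tool_pos: [0.4532, -0.0653, 0.1201]
ee_rot: [-3.141, 0.001, -3.141]
wrist_force: [-1.9, -0.2, 9.2]
width: 0.0247
finger_force: 30.0
```

Call:
carry_out(
  commands=[
    [0,0,-0.01,0,0,0],
    [0,0,-0.025,0,0,0],
    [0,0,-0.045,0,0,0],
    [0,0,-0.07,0,0,0],
    [0,0,-0.095,0,0,0],
  ],
)

```text
time: 16.9
tool_pos: [0.4521, -0.065, 0.2131]
ee_rot: [3.141, -0.003, -3.141]
wrist_force: [0.4, 0.3, -0.6]
width: 0.0245
finger_force: 30.0
```

Call:
carry_out(
  commands=[
    [-0.003,0.04,0,0,0,0],
    [-0.006,0.085,0,0,0,0],
    [-0.009,0.13,0,0,0,0],
    [-0.012,0.17,0,0,0,0],
    [-0.015,0.21,0,0,0,0],
  ],
)

```text
time: 17.4
tool_pos: [0.4672, 0.1464, 0.2126]
ee_rot: [-3.141, -0.002, -3.141]
wrist_force: [0.9, 0.7, -1.0]
width: 0.0245
finger_force: 30.0
```

Call:
carry_out(
  commands=[
    [-0.003,0.045,0,0,0,0],
    [-0.006,0.09,0,0,0,0],
    [-0.009,0.135,0,0,0,0],
    [-0.012,0.18,0,0,0,0],
    [-0.014,0.206,0,0,0,0],
  ],
)

```text
time: 17.9
tool_pos: [0.4808, 0.3538, 0.2117]
ee_rot: [-3.141, -0.003, -3.139]
wrist_force: [-0.3, 0.2, -0.2]
width: 0.0248
finger_force: 30.0
```

Call:
carry_out(
  commands=[
    [0,0,0.02,0,0,0],
    [0,0,0.045,0,0,0],
    [0,0,0.065,0,0,0],
    [0,0,0.075,0,0,0],
    [0,0,0.075,0,0,0],
  ],
)

```text
time: 18.4
tool_pos: [0.4805, 0.35, 0.1357]
ee_rot: [-3.139, -0.005, -3.141]
wrist_force: [0.2, -0.3, -0.3]
width: 0.0246
finger_force: 30.0
```

Call:
carry_out(
  commands=[
    [0,0,0,0,0,0],
    [0,0,0,0,0,0],
    [0,0,0,0,0,0],
    [0,0,0,0,0,0],
    [0,0,0,0,0,0],
  ],
)

```text
time: 18.9
tool_pos: [0.482, 0.3509, 0.1391]
ee_rot: [3.141, 0.001, -3.141]
wrist_force: [-0.1, -0.3, -0.7]
width: 0.0247
finger_force: 30.0
```

```bash
python3 -c "
from h import *
go([.4819,.3511,.0833],np.pi)
s=snapshot('scene')
cv2.imwrite('pics/s4.png',cv2.resize(s['img'][80:230,320:520],None,fx=3,fy=3)[:,:,::-1])"
```

```text
pos [0.482  0.3509 0.1391] rpy [ 3.1410e+00  9.0000e-04 -3.1415e+00] w 0.0247
shift [0.0002 0.0002 0.0558] rv [0.0006 0.0009 0.0001]
```

View pics/s4.png

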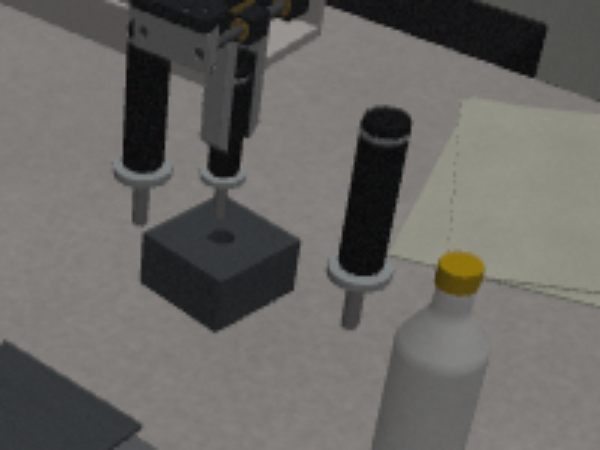

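The stylus tip (221,218) hangs just above the stand's hole (222,237), and the stylus is upright. I'll insert it.

Call:
carry_out(
  commands=[
    [0,0,0.012,0,0,0],
    [0,0,0.024,0,0,0],
    [0,0,0.036,0,0,0],
    [0,0,0.046,0,0,0],
    [0,0,0.052,0,0,0],
  ],
)

```text
time: 19.45
tool_pos: [0.4811, 0.3505, 0.0844]
ee_rot: [-3.141, -0.002, -3.141]
wrist_force: [-0.1, 1.3, -1.8]
width: 0.0251
finger_force: 30.0
```

Call:
carry_out(
  commands=[
    [0,0,0.001,0,0,0],
    [0,0,0.002,0,0,0],
    [0,0,0.003,0,0,0],
    [0,0,0.0038,0,0,0],
    [0,0,0.0038,0,0,0],
  ],
)

```text
time: 19.95
tool_pos: [0.4821, 0.351, 0.0833]
ee_rot: [3.141, 0.001, -3.141]
wrist_force: [-1.3, -0.5, 0.7]
width: 0.0247
finger_force: 30.0
```

Call:
carry_out(
  commands=[
    [0,0,0.0005,0,0,0],
    [0,0,0.0005,0,0,0],
    [0,0,0.0005,0,0,0],
    [0,0,0.0005,0,0,0],
    [0,0,0.0005,0,0,0],
  ],
)

```text
time: 20.45
tool_pos: [0.4822, 0.351, 0.0833]
ee_rot: [3.141, 0.001, -3.141]
wrist_force: [-1.2, 0.1, 4.4]
width: 0.0249
finger_force: 30.0
```

Call:
carry_out(
  commands=[
    [0,0,0,0,0,0],
    [0,0,0,0,0,0],
    [0,0,0,0,0,0],
    [0,0,0,0,0,0],
    [0,0,0,0,0,0],
  ],
  jaw=0.62,
)

```text
time: 20.95
tool_pos: [0.4817, 0.3508, 0.0818]
ee_rot: [-3.141, -0.0, -3.141]
wrist_force: [-0.3, -0.3, -0.3]
width: 0.0576
finger_force: 0.0
```

Call:
carry_out(
  commands=[
    [0,0,-0.02,0,0,0],
    [0,0,-0.05,0,0,0],
    [0,0,-0.09,0,0,0],
    [0,0,-0.13,0,0,0],
    [0,0,-0.17,0,0,0],
  ],
)

```text
time: 21.45
tool_pos: [0.4816, 0.3507, 0.2536]
ee_rot: [-3.142, -0.0, -3.141]
wrist_force: [0.9, 0.3, 0.5]
width: 0.0582
finger_force: 0.0
```

Call:
carry_out(
  commands=[
    [0,0,0,0,0,0],
    [0,0,0,0,0,0],
    [0,0,0,0,0,0],
    [0,0,0,0,0,0],
    [0,0,0,0,0,0],
  ],
)

```text
time: 21.95
tool_pos: [0.4812, 0.3505, 0.2502]
ee_rot: [-3.14, -0.003, -3.141]
wrist_force: [-1.4, 0.2, 1.0]
width: 0.058
finger_force: 0.0
```

```bash
python3 -c "
from h import *
s=snapshot('scene');save(s,'s5');W=cloud(s)
for lo,hi in ((.138,.16),(.07,.09),(.11,.13)):
  m=(W[...,2]>lo)&(W[...,2]<hi)&(np.hypot(W[...,0]-.481,W[...,1]-.352)<.04); print(W[m].mean(0).round(4),W[m][:,2].max())
"
```

```text
[0.4826 0.3457 0.1454] 0.15055097604445625
[0.4847 0.3425 0.0797] 0.08989815208165686
[0.4846 0.3425 0.1198] 0.12980304879371118
```

View pics/s5.png

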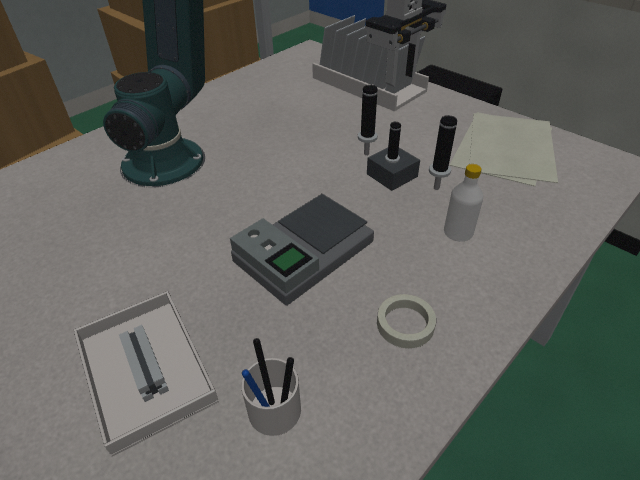

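The stylus stands upright in the stand at (395,140). The profile is flat in the tray at (145,362), nothing else has moved and the gripper is clear.

```bash
python3 -c "
from h import *
print(close_job())"
```

```text
the job is handed in; nothing more can be done
None
```

The job is handed in, but the verdict wasn't returned: the profile is flat in the tray, the zero button was held fully down for about half a second at about 10 N, and the stylus is back upright in its stand, about 4 mm from its original spot (limit 9 mm).

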